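# Take the rock out of the cutting plate

### The job

One corner of the steel cutting plate rocks: it sinks a few millimetres when pressed, while the other three are solid. Press the corners down with the fingertips to find the one that gives, then press that corner's shim tab fully flat and leave the other three tabs standing. Only press: do not lift or shove the plate, leave the other things on the bench where they are, and finish with the hand clear.

Things in the scene. Friction and masses are not known exactly. Their poses are not given: they have to be found in the camera images.
- bed: fixed grey cast levelling bed, 170 x 180 mm, 18 mm high, with a 36 mm wide ear reaching 162 mm out from its middle to the left (+y) or right (-y) at each of its four corners (ear centres at own x = +-70 mm). Origin on the bench under its middle; own x points away from the robot, own y to its left, turned up to 0.3 rad.
- plate: loose level steel plate, 180 (own x) x 190 (own y) x 10 mm, 2.7 kg, on four hidden pads at own x +-70, y +-58 mm. Origin: middle of underside, 38 mm above the bench (top at 48). Three pads are solid (corner gives under 2 mm at 20 N); the one under an unknown corner (pad0, its face pad_top) is springy: it starts down at about 5 N, is down its full 6 mm at about 9 N, and springs back.
- corner_near_left (a point): point on the plate's top face near its near-left (robot side, +y) corner, where to press the corner; 15 mm in from the x edge and 25 mm in from the y edge. It moves with the plate.
- corner_near_right (a point): point on the plate's top face near its near-right (robot side, -y) corner, where to press the corner; 15 mm in from the x edge and 25 mm in from the y edge. It moves with the plate.
- corner_far_left (a point): point on the plate's top face near its far-left (away from the robot, +y) corner, where to press the corner; 15 mm in from the x edge and 25 mm in from the y edge. It moves with the plate.
- corner_far_right (a point): point on the plate's top face near its far-right (away from the robot, -y) corner, where to press the corner; 15 mm in from the x edge and 25 mm in from the y edge. It moves with the plate.
- tab_near_left (a point): press point on the shim lever of the near-left (robot side, +y) corner: centre of the upper face of its 26 x 22 mm steel tab, 40 mm from the hinge. The tab stands up outside the plate's side edge, about 50 mm above the bench and 142 mm sideways from the plate's middle at the start; pressed flat it is about 33 mm above the bench and 5 mm further out. The point moves with the lever.
- tab_near_right (a point): press point on the shim lever of the near-right (robot side, -y) corner: centre of the upper face of its 26 x 22 mm steel tab, 40 mm from the hinge. The tab stands up outside the plate's side edge, about 50 mm above the bench and 142 mm sideways from the plate's middle at the start; pressed flat it is about 33 mm above the bench and 5 mm further out. The point moves with the lever.
- tab_far_left (a point): press point on the shim lever of the far-left (away from the robot, +y) corner: centre of the upper face of its 26 x 22 mm steel tab, 40 mm from the hinge. The tab stands up outside the plate's side edge, about 50 mm above the bench and 142 mm sideways from the plate's middle at the start; pressed flat it is about 33 mm above the bench and 5 mm further out. The point moves with the lever.
- tab_far_right (a point): press point on the shim lever of the far-right (away from the robot, -y) corner: centre of the upper face of its 26 x 22 mm steel tab, 40 mm from the hinge. The tab stands up outside the plate's side edge, about 50 mm above the bench and 142 mm sideways from the plate's middle at the start; pressed flat it is about 33 mm above the bench and 5 mm further out. The point moves with the lever.
- shim_near_left (a joint): angle of the shim lever of the near-left (robot side, +y) corner, rad: 0 to 0.08 as found (tab standing up about 29 degrees), 0.5 = flat against its stop. It hinges about own x of the bed, at own x +-70, y +-107 mm, 30 mm above the bench; stiff hinge: about 8 N on the tab pushes it down and it stays where it is left. Flat, its inner end props that corner of the plate solidly.
- shim_near_right (a joint): angle of the shim lever of the near-right (robot side, -y) corner, rad: 0 to 0.08 as found (tab standing up about 29 degrees), 0.5 = flat against its stop. It hinges about own x of the bed, at own x +-70, y +-107 mm, 30 mm above the bench; stiff hinge: about 8 N on the tab pushes it down and it stays where it is left. Flat, its inner end props that corner of the plate solidly.
- shim_far_left (a joint): angle of the shim lever of the far-left (away from the robot, +y) corner, rad: 0 to 0.08 as found (tab standing up about 29 degrees), 0.5 = flat against its stop. It hinges about own x of the bed, at own x +-70, y +-107 mm, 30 mm above the bench; stiff hinge: about 8 N on the tab pushes it down and it stays where it is left. Flat, its inner end props that corner of the plate solidly.
- shim_far_right (a joint): angle of the shim lever of the far-right (away from the robot, -y) corner, rad: 0 to 0.08 as found (tab standing up about 29 degrees), 0.5 = flat against its stop. It hinges about own x of the bed, at own x +-70, y +-107 mm, 30 mm above the bench; stiff hinge: about 8 N on the tab pushes it down and it stays where it is left. Flat, its inner end props that corner of the plate solidly.
- die: bystander: round steel punch die (ring), 52 mm across, 28 mm high, standing near the middle of the plate; origin at centre of underside
- tin: bystander: polish tin, 60 mm across, 27 mm high, on the bench between the two left tabs; origin at centre of underside
- heel: bystander: stacked heel block, 46 x 36 x 30 mm, on the bench between the two right tabs; origin at centre of underside
- hammer: bystander: hammer lying on the bench, left of the bed near the robot
- awl: bystander: awl lying on the bench, right of the bed near the robot
- brush: bystander: brush lying on the bench, right of the bed
- jar: bystander: glue jar, 70 mm across, 85 mm high, upright left of the bed; origin at centre of underside
- last: bystander: wooden shoe last, 60 x 240 mm, 110 mm high, lying across beyond the bed; origin at centre of underside

How it is judged:
On the way, in this order (a step that is already met when the one before it is completed fails the run):
1. the fingers press the rocking corner of the plate down by at least 3 mm (height (world z) of pad_top_c0 below 0.0285 m and contact force between the fingers and plate above 1.5 N), for 0.1 s.
2. the shim tab of that same corner is pressed flat, the other three still standing (((horizontal distance between pad0_c0 and corner_near_left below 0.05 m and value of joint shim_near_left above 0.44 rad and value of joint each of shim_near_right, shim_far_left, shim_far_right below 0.15 rad) or (horizontal distance between pad0_c0 and corner_near_right below 0.05 m and value of joint shim_near_right above 0.44 rad and value of joint each of shim_near_left, shim_far_left, shim_far_right below 0.15 rad) or (horizontal distance between pad0_c0 and corner_far_left below 0.05 m and value of joint shim_far_left above 0.44 rad and value of joint each of shim_near_left, shim_near_right, shim_far_right below 0.15 rad) or (horizontal distance between pad0_c0 and corner_far_right below 0.05 m and value of joint shim_far_right above 0.44 rad and value of joint each of shim_near_left, shim_near_right, shim_far_left below 0.15 rad))), for 0.2 s.
At the end, for the whole second after the job is handed in: The shim tab of the corner that rocked is flat (joint above 0.44 of 0.5 rad), the other three still stand (below 0.15 rad), and the plate lies still and level (within 0.015 rad), within 15 mm of where it was (((horizontal distance between pad0_c0 and corner_near_left below 0.05 m and value of joint shim_near_left above 0.44 rad and value of joint each of shim_near_right, shim_far_left, shim_far_right below 0.15 rad) or (horizontal distance between pad0_c0 and corner_near_right below 0.05 m and value of joint shim_near_right above 0.44 rad and value of joint each of shim_near_left, shim_far_left, shim_far_right below 0.15 rad) or (horizontal distance between pad0_c0 and corner_far_left below 0.05 m and value of joint shim_far_left above 0.44 rad and value of joint each of shim_near_left, shim_near_right, shim_far_right below 0.15 rad) or (horizontal distance between pad0_c0 and corner_far_right below 0.05 m and value of joint shim_far_right above 0.44 rad and value of joint each of shim_near_left, shim_near_right, shim_far_left below 0.15 rad)) and distance of plate from where it was at the start of the episode below 0.015 m and angle between plate's own z axis and vertical below 0.015 rad and linear speed of plate below 0.01 m/s); the robot touches nothing.
It fails at once if the plate is lifted or shoved by more than 20 mm (distance of plate from where it was at the start of the episode above 0.02 m).
It fails at once if a bystander (die, tin, heel block, hammer, awl, brush, jar or last) is moved or lifted by more than 30 mm (distance of any of die, tin, heel, hammer, awl, brush, jar, last from where it was at the start of the episode above 0.03 m).
It also fails if it takes over 51 s, if anything falls off the work surface, if the arm or the gripper's body presses on something with over 40 N, if the wrist force passes 120 N, or if a joint passes its speed limit or range.

### The arm

A 7-joint arm with a two-finger parallel gripper is mounted at the origin on the work surface. World frame = base frame: x ahead of the robot, y to its left, z up, the work surface at z = 0. Lengths are in m, angles in rad, forces in N, time in s.
With the tool pointing down it reaches from about 0.35 to 0.775 m from the base axis. Payload 3.1 kg.
Tool frame: the origin (TCP) lies on the centre line of the jaws, within the pads' length; the fingertips stand 8 mm ahead of it and the grasp point (between the pads) lies 11 mm behind it; z points along the fingers, y is the direction in which the jaws open and shut (so a half turn about z gives the same grasp; the last joint's range is limited). The gripper opens to 85 mm and grips with 20 to 120 N. Pads are 22 mm wide; open, the fingers measure 114 mm over their backs; the gripper's body (76 mm by 85 mm) begins 54 mm behind the grasp point. The pads swing forward as they close: fully open they stand 13 mm farther back than shut.
Start: joints at [-1.311, 0.311, 0.014, 1.512, -0.004, 1.319, -0.027], TCP at [0.163, 0.525, 0.239] pointing down, gripper open.
Joint ranges: [-2.7, 2.7], [-0.3, 1.91], [-1.27, 1.3], [0.12, 2.57], [-1.44, 4.58], [0.2, 2.03], [-3.05, 3.05]. Speed limits (rad/s): [2.79, 2.79, 3.14, 3.14, 3.14, 3.14, 3.14].

### API

Orientations are given as a unit quaternion [w, x, y, z].
In Python, from plant import get_state, read_camera, camera_params, close_job gives the robot as it stands.
- The arm moves only by the tool apply_moves, never from a script. Its argument "targets" is a list of rows, each a list of 7 numbers: the turn, a rotation vector about the tool's x, y, z in rad, then the shift along the tool's x, y, z in m, then the finger opening in m, from 0 to 0.0854. A call has 1 to 20 rows; each row shifts and turns the commanded pose from where the row before left it, along the tool's axes as they then stand; what a row does not reach is not made up. A row lasts 1/8 s, in which the tool goes at most 62.5 mm and 10.7 degrees, less where a joint would pass 70% of its speed; a pose out of reach is approached as far as the arm can. A call is refused whole if a number of a shift passes 0.0625 or a number of a turn 0.188, either way. A call with a gripper value outside its range is refused whole. The fingers move at their own pace and stop on an object; the grip force is fixed at half the most. Time passes only in rows, so rows that do not move let the fingers close. It gives the time, the measured TCP pose, the force and the opening at its end, in the units of the state.
- get_state(): the state, without advancing time (a new reading comes with each control period).
- read_camera(name): name is "scene" or "top" or "wrist"; returns the picture (384x512x3 uint8, blue, green, red); there is no depth.
- camera_params(name): a dict with "vfov" (degrees; the focal length in pixels is half the picture's height over the tangent of half this angle, whatever the lens; pixels are square), "cx", "cy" (the principal point, pixels), "k1" (the pictures are not rectified: a ray, as slopes to the right and down, at radius r is drawn at 1 + k1 r^2 times it, then the intrinsics apply), "xyz" and "rotation" of the camera in the world. Camera axes: x right, y up, looking along -z (the intrinsics and any distortion apply to the point x, -y, -z); pixel columns grow to the right and rows downward; lengths in m; the calibration is good to about 2 mm. A picture is of the moment at which its call begins: read the wrist's pose just before it. camera_params takes no time and is no camera call; for the wrist camera it gives the pose at the moment of the call.
- close_job(): hands the job in, once; it reports no verdict.
The state is a dict: "time": time; "qpos": joint angles; "dq": joint speeds; "joint_torque": joint torques, N m; "tool_pos": TCP position; "ee_rot": TCP orientation; "contact_force": force on the tool from outside, world axes, zero at the start; "moment": the same for the moment, N m; "finger_gap": finger opening in m.
Only numpy, scipy, OpenCV 4.12 (cv2) and the standard library are available. Lean on these libraries where they do the work, as an engineer would, in place of code of your own. Each camera call takes 0.05 s, during which the arm holds its last target. There are 200 camera calls.

## Working session

There is one attempt and no reset: what is moved stays moved. The work goes in short steps, Python scripts to look and compute and a tool call to move; the robot and the scene stay as the last step left them, time stands still between calls to the robot, and variables do not carry over. Pictures are saved under pics/ and viewed, about 8 in all and at most 12, crops included, and the job is handed in when it is done.

Besides the shell and the picture viewer there is one more tool, called after "Request:" as name(argument=value, ...) on one line, values as JSON. apply_moves: Moves the arm, as the interface text tells. Its arguments: {"type":"object","properties":{"targets":{"type":"array"}},"required":["targets"]}

```bash
mkdir -p pics; python3 - <<'E'
from plant import *
import cv2
s=get_state(); print({k:(v if isinstance(v,float) else [round(float(x),4) for x in v] if hasattr(v,'__len__') else v) for k,v in s.items()})
for n in("top","scene"):
    cv2.imwrite(f"pics/{n}0.png",read_camera(n)); print(n,camera_params(n))
E
```

```text
{'time': 0.0, 'qpos': [-1.3107, 0.3118, 0.014, 1.5131, -0.0044, 1.3192, -0.0272], 'dq': [0.0004, 0.0, 0.0004, -0.0008, -0.0013, 0.0002, -0.0011], 'joint_torque': [0.0005, -37.9925, 0.1463, -23.059, 0.0123, 0.0138, 0.0], 'tool_pos': [0.1632, 0.5245, 0.2382], 'ee_rot': [-0.0002, 0.1503, 0.9886, -0.0012], 'contact_force': [-0.1392, 0.1538, 0.1608], 'moment': [-0.0056, -0.0163, -0.0234], 'finger_gap': 0.0856211720215266}
top {'vfov': 42.42910810141724, 'cx': 261.71134683908656, 'cy': 191.07534151758065, 'k1': -0.07037392005697443, 'xyz': array([ 0.27886586, -0.01693169,  1.595664  ]), 'rotation': array([-0.70243817, -0.05874126,  0.06480829,  0.70634975])}
scene {'vfov': 45.12304982080024, 'cx': 257.37752322223906, 'cy': 195.6546886027572, 'k1': 0.03624038632547931, 'xyz': array([1.032653  , 0.75757247, 1.09204801]), 'rotation': array([0.2656675 , 0.09218346, 0.34227437, 0.8965329 ])}
```

View pics/top0.png

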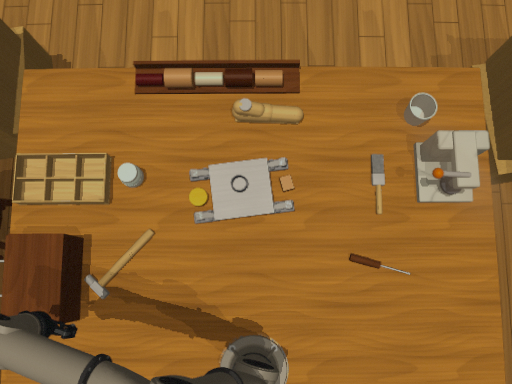

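View pics/scene0.png

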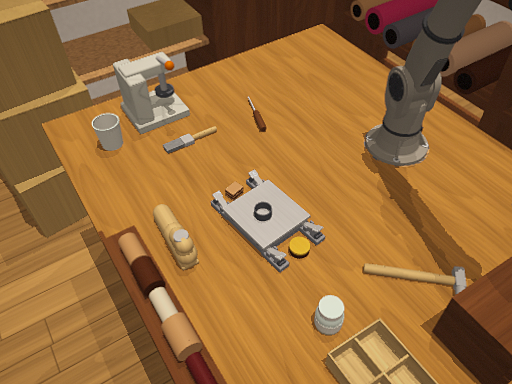

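The top view shows the plate centred near (241,189), the four tabs at about (198,174), (281,163), (205,216) and (286,206), and the die at (240,184). Next is an enlarged crop.

```bash
python3 - <<'E'
import cv2
i=cv2.imread("pics/top0.png")[145:235,180:305]
cv2.imwrite("pics/crop0.png",cv2.resize(i,None,fx=6.4,fy=6.4,interpolation=cv2.INTER_CUBIC))
E
cat > h.py <<'E'
from plant import *
import numpy as np
from scipy.spatial.transform import Rotation as R
def px2w(name,u,v,z,cp=None):
    c=cp or camera_params(name); f=192/np.tan(np.radians(c['vfov'])/2)
    d=np.array([(u-c['cx'])/f,(v-c['cy'])/f]); s=d.copy()
    for _ in range(20): s=d/(1+c['k1']*(s@s))
    q=c['rotation']; r=R.from_quat([*q[1:],q[0]]).apply([s[0],-s[1],-1])
    p=np.array(c['xyz']); return p+r*(z-p[2])/r[2]
def st():
    s=get_state(); q=s['ee_rot']
    return s,R.from_quat([*q[1:],q[0]])
E
```

```text
(no output)
```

View pics/crop0.png

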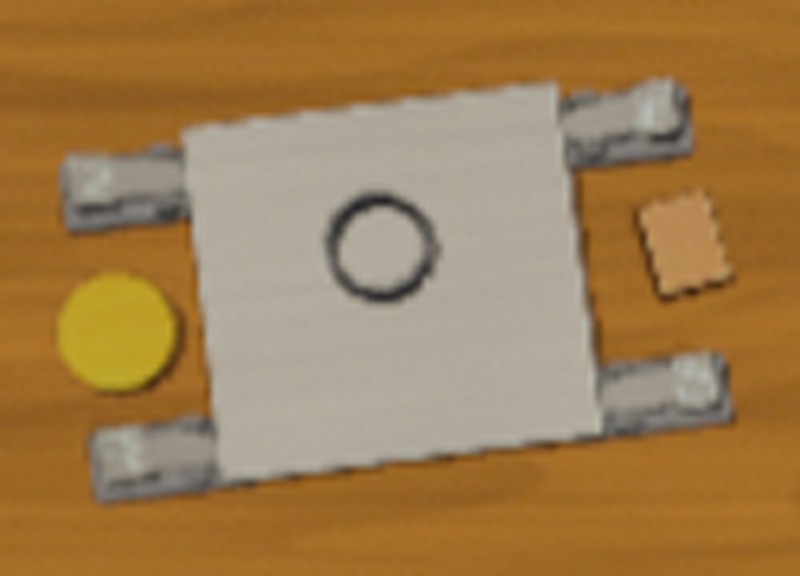

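The crop shows the plate corners at FL (185,128), FR (557,83), NR (603,433) and NL (220,480). The tabs are at about FL (93,180), FR (660,107), NL (125,447) and NR (700,380).

```bash
python3 - <<'E'
from h import *
g=lambda c,z:px2w("top",180+c[0]/6.4-.42,145+c[1]/6.4-.42,z)
C=dict(FL=(185,128),FR=(557,83),NR=(603,433),NL=(220,480))
T=dict(FL=(93,180),FR=(660,107),NR=(700,380),NL=(125,447))
W={k:g(v,.048) for k,v in C.items()}; c=sum(W.values())/4
ex=(W['FL']+W['FR']-W['NL']-W['NR'])/2; ey=(W['FL']+W['NL']-W['FR']-W['NR'])/2
print("c",c.round(4),"size",np.linalg.norm(ex),np.linalg.norm(ey),"yaw",np.arctan2(ex[1],ex[0]),np.arctan2(-ey[0],ey[1]))
y=(np.arctan2(ex[1],ex[0])+np.arctan2(-ey[0],ey[1]))/2
u=np.array([np.cos(y),np.sin(y),0]);v=np.array([-np.sin(y),np.cos(y),0])
for k in C:
    a=1 if k[0]=='F' else -1;b=1 if k[1]=='L' else -1
    t=g(T[k],.05)-c
    print(k,"corner",(c+u*a*.075+v*b*.07).round(4),"tab pred",(c+u*a*.07+v*b*.142).round(4),"tab meas own",round(t@u,4),round(t@v,4))
print("die",g((382,247),.076),"tin",g((117,332),.027),"heel",g((685,245),.03))
s,r=st(); print(r.as_matrix().round(3))
E
```

```text
c [0.562  0.0356 0.048 ] size 0.17862281577158406 0.18892252658659375 yaw 0.11412511545234703 0.11849804582301225
FL corner [0.6283 0.1138 0.048 ] tab pred [0.615  0.1848 0.048 ] tab meas own 0.0677 0.142
FR corner [ 0.6446 -0.0252  0.048 ] tab pred [ 0.648  -0.0973  0.048 ] tab meas own 0.0706 -0.1439
NR corner [ 0.4956 -0.0426  0.048 ] tab pred [ 0.5089 -0.1136  0.048 ] tab meas own -0.069 -0.1455
NL corner [0.4794 0.0964 0.048 ] tab pred [0.476  0.1685 0.048 ] tab meas own -0.0679 0.1397
die [0.57288492 0.03918575 0.076     ] tin [0.53953444 0.1740671  0.027     ] heel [ 0.58209459 -0.11178555  0.03      ]
[[-0.955  0.297 -0.001]
 [ 0.297  0.955 -0.002]
 [-0.    -0.002 -1.   ]]
```

Request:
apply_moves(targets=[[0, 0, -0.14, 0, 0, 0, 0], [0, 0, -0.14, 0, 0, 0, 0], [0, 0, -0.14, 0, 0, 0, 0], [0, 0, 0, 0, 0, 0, 0], [0, 0, 0, 0, 0, 0, 0]])

```text
time: 0.72
tool_pos: [0.1634, 0.525, 0.239]
ee_rot: [-0.0, -0.058, 0.998, -0.0]
contact_force: [-0.7, -0.0, 0.1]
finger_gap: 0.0001
```

```bash
cat >> h.py <<'E'
c0=np.array([.562,.0356]);Y=.1163;U=np.array([np.cos(Y),np.sin(Y)]);V=np.array([-np.sin(Y),np.cos(Y)])
def rep():
    s,r=st(); M=r.as_matrix(); p=np.array(s['tool_pos']); d=p[:2]-c0
    print("t",round(s['time'],2),"own",(d@U).round(4),(d@V).round(4),"z",p[2].round(4),"F",np.round(s['contact_force'],2),"gap",round(s['finger_gap'],4),"toolx own",(M[:2,0]@U).round(3),(M[:2,0]@V).round(3),"zax",M[:,2].round(3))
    return s,r
E
python3 -c "
from h import *
s,r=rep()
for n,a,b in(('NL',-75,70),('FL',75,70),('FR',75,-70),('NR',-75,-70)):
    t=c0+U*a/1e3+V*b/1e3; print(n,r.inv().apply([*t,.1]-np.array(s['tool_pos'])).round(4))
"
```

```text
t 0.72 own -0.3391 0.5323 z 0.239 F [-0.69 -0.04  0.09] gap 0.0001 toolx own -1.0 0.0 zax [-0.    -0.001 -1.   ]
NL [-0.2641 -0.4622  0.1392]
FL [-0.4141 -0.4622  0.1392]
FR [-0.4141 -0.6022  0.1393]
NR [-0.2641 -0.6022  0.1393]
```

Request:
apply_moves(targets=[[0, 0, 0, -0.024, -0.042, 0, 0], [0, 0, 0, -0.024, -0.042, 0, 0], [0, 0, 0, -0.024, -0.042, 0, 0], [0, 0, 0, -0.024, -0.042, 0.01, 0], [0, 0, 0, -0.024, -0.042, 0.01, 0], [0, 0, 0, -0.024, -0.042, 0.01, 0], [0, 0, 0, -0.024, -0.042, 0.01, 0], [0, 0, 0, -0.024, -0.042, 0.01, 0], [0, 0, 0, -0.024, -0.042, 0.01, 0], [0, 0, 0, -0.024, -0.042, 0.01, 0], [0, 0, 0, -0.024, -0.042, 0.01, 0], [0, 0, 0, 0, 0, 0.03, 0], [0, 0, 0, 0, 0, 0.03, 0], [0, 0, 0, 0, 0, 0, 0]])

```text
time: 2.48
tool_pos: [0.4779, 0.0971, 0.0973]
ee_rot: [-0.003, -0.058, 0.998, -0.001]
contact_force: [0.7, 0.6, 0.1]
finger_gap: -0.0002
```

```bash
python3 -c "
from h import *
import cv2
rep(); cv2.imwrite('pics/s1.png',read_camera('scene')[150:290,190:350].repeat(4,0).repeat(4,1))"
```

```text
t 2.48 own -0.0764 0.0708 z 0.0973 F [0.66 0.63 0.09] gap -0.0002 toolx own -1.0 -0.001 zax [-0.006 -0.002 -1.   ]
```

View pics/s1.png

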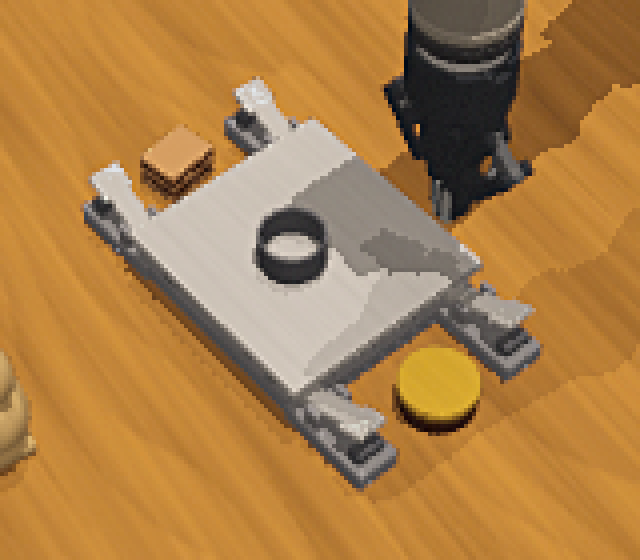

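The fingers are shut above the near-left corner at pixel (450,215) in the crop, and all four tabs are standing. I'll descend to just above the plate.

Request:
apply_moves(targets=[[0, 0, 0, 0, 0, 0.02, 0], [0, 0, 0, 0, 0, 0.014, 0], [0, 0, 0, 0, 0, 0.002, 0], [0, 0, 0, 0, 0, 0, 0]])

```text
time: 3.02
tool_pos: [0.4806, 0.0977, 0.0639]
ee_rot: [0.0, -0.059, 0.998, 0.0]
contact_force: [-0.4, -0.2, -0.0]
finger_gap: 0.0002
```

Request:
apply_moves(targets=[[0, 0, 0, 0, 0, 0.002, 0], [0, 0, 0, 0, 0, 0.002, 0], [0, 0, 0, 0, 0, 0, 0]])

```text
time: 3.4
tool_pos: [0.48, 0.0975, 0.0592]
ee_rot: [-0.0, -0.059, 0.998, -0.0]
contact_force: [-0.5, 0.6, 0.3]
finger_gap: 0.0001
```

Request:
apply_moves(targets=[[0, 0, 0, 0, 0, 0.002, 0], [0, 0, 0, 0, 0, 0, 0]])

```text
time: 3.65
tool_pos: [0.4799, 0.0975, 0.0571]
ee_rot: [-0.0, -0.059, 0.998, -0.0]
contact_force: [-0.5, -0.4, -0.9]
finger_gap: 0.0
```

Request:
apply_moves(targets=[[0, 0, 0, 0, 0, 0.002, 0], [0, 0, 0, 0, 0, 0, 0]])

```text
time: 3.9
tool_pos: [0.4803, 0.0976, 0.0561]
ee_rot: [0.0, -0.059, 0.998, 0.0]
contact_force: [-2.1, -0.3, 6.6]
finger_gap: 0.0004
```

Request:
apply_moves(targets=[[0, 0, 0, 0, 0, 0.001, 0], [0, 0, 0, 0, 0, 0.001, 0], [0, 0, 0, 0, 0, 0, 0]])

```text
time: 4.28
tool_pos: [0.4804, 0.0976, 0.056]
ee_rot: [0.0, -0.059, 0.998, 0.001]
contact_force: [-5.7, -0.7, 20.2]
finger_gap: 0.0001
```

Request:
apply_moves(targets=[[0, 0, 0, 0, 0, 0.001, 0], [0, 0, 0, 0, 0, 0.001, 0], [0, 0, 0, 0, 0, 0, 0]])

```text
time: 4.65
tool_pos: [0.4804, 0.0976, 0.0559]
ee_rot: [0.0, -0.059, 0.998, 0.001]
contact_force: [-10.4, -2.7, 32.9]
finger_gap: 0.0002
```

Near-left is solid. Next is far-left.

Request:
apply_moves(targets=[[0, 0, 0, 0, 0, -0.01, 0], [0, 0, 0, 0, 0, -0.02, 0], [0, 0, 0, -0.03, 0, 0, 0], [0, 0, 0, -0.04, 0, 0, 0], [0, 0, 0, -0.04, 0, 0, 0], [0, 0, 0, -0.04, 0, 0, 0], [0, 0, 0, 0, 0, 0.01, 0], [0, 0, 0, 0, 0, 0.01, 0], [0, 0, 0, 0, 0, 0.002, 0], [0, 0, 0, 0, 0, 0, 0]])

```text
time: 5.9
tool_pos: [0.6281, 0.1153, 0.0592]
ee_rot: [-0.001, -0.059, 0.998, 0.0]
contact_force: [-1.0, -0.2, -0.4]
finger_gap: 0.0001
```

Request:
apply_moves(targets=[[0, 0, 0, 0, 0, 0.002, 0], [0, 0, 0, 0, 0, 0.002, 0], [0, 0, 0, 0, 0, 0, 0]])

```text
time: 6.28
tool_pos: [0.6293, 0.1153, 0.0562]
ee_rot: [0.0, -0.059, 0.998, 0.0]
contact_force: [-1.5, -0.2, 4.4]
finger_gap: -0.0006
```

Request:
apply_moves(targets=[[0, 0, 0, 0, 0, 0.001, 0], [0, 0, 0, 0, 0, 0.001, 0], [0, 0, 0, 0, 0, 0, 0]])

```text
time: 6.65
tool_pos: [0.6294, 0.1155, 0.0544]
ee_rot: [0.0, -0.059, 0.998, 0.0]
contact_force: [-1.6, -0.3, 7.4]
finger_gap: 0.0
```

```bash
python3 -c "
from h import *
rep()"
```

```text
t 6.65 own 0.0762 0.0715 z 0.0544 F [-1.6  -0.31  7.41] gap 0.0 toolx own -1.0 -0.002 zax [ 0.001  0.001 -1.   ]
```

Far-left is giving, so I'll press further.

Request:
apply_moves(targets=[[0, 0, 0, 0, 0, 0.002, 0], [0, 0, 0, 0, 0, 0.002, 0], [0, 0, 0, 0, 0, 0, 0]])

```text
time: 7.02
tool_pos: [0.6295, 0.1156, 0.0511]
ee_rot: [0.001, -0.059, 0.998, 0.0]
contact_force: [-3.8, 1.0, 9.2]
finger_gap: 0.0001
```

Request:
apply_moves(targets=[[0, 0, 0, 0, 0, 0.002, 0], [0, 0, 0, 0, 0, 0.001, 0], [0, 0, 0, 0, 0, 0, 0], [0, 0, 0, 0, 0, 0, 0]])

```text
time: 7.52
tool_pos: [0.6297, 0.1157, 0.0498]
ee_rot: [0.001, -0.059, 0.998, 0.001]
contact_force: [-5.6, -0.1, 16.2]
finger_gap: -0.0
```

The far-left corner rocks: it dropped 6.5 mm and bottomed out. I'll lift and go to its tab.

Request:
apply_moves(targets=[[0, 0, 0, 0, 0, -0.01, 0], [0, 0, 0, 0, 0, -0.03, 0], [0, 0, 0, 0.002, 0.024, 0, 0], [0, 0, 0, 0.002, 0.025, 0, 0], [0, 0, 0, 0.002, 0.025, 0, 0], [0, 0, 0, 0, 0, 0.01, 0], [0, 0, 0, 0, 0, 0.01, 0], [0, 0, 0, 0, 0, 0, 0]])

```text
time: 8.52
tool_pos: [0.6136, 0.1852, 0.0644]
ee_rot: [-0.002, -0.058, 0.998, -0.001]
contact_force: [-0.3, -0.4, -0.4]
finger_gap: -0.0002
```

```bash
python3 -c "
from h import *
import cv2
rep(); cv2.imwrite('pics/s2.png',read_camera('scene')[150:290,190:350].repeat(4,0).repeat(4,1))"
```

```text
t 8.53 own 0.0686 0.1426 z 0.0644 F [-0.34 -0.41 -0.43] gap -0.0002 toolx own -1.0 0.001 zax [-0.003 -0.003 -1.   ]
```

View pics/s2.png

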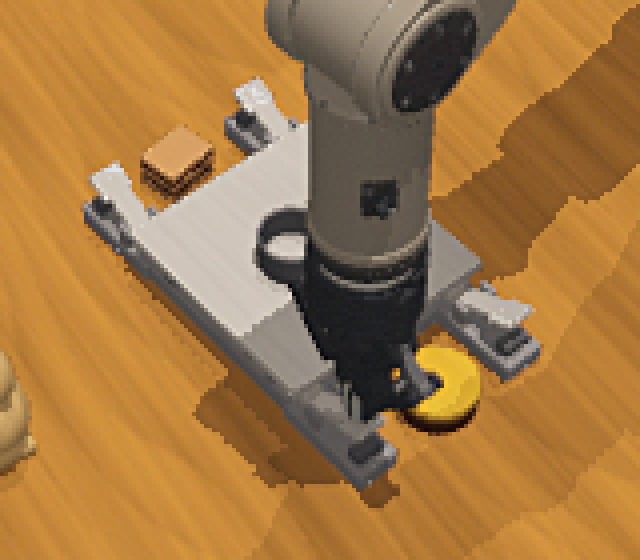

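The fingertips are right over the far-left tab at about (365,415) in the crop, and the tin is clear of them. Pressing now.

Request:
apply_moves(targets=[[0, 0, 0, 0, 0.002, 0.004, 0], [0, 0, 0, 0, 0, 0.004, 0], [0, 0, 0, 0, 0, 0.004, 0], [0, 0, 0, 0, 0, 0, 0]])

```text
time: 9.07
tool_pos: [0.6147, 0.1918, 0.0557]
ee_rot: [0.001, -0.06, 0.998, 0.001]
contact_force: [-2.1, 2.5, 3.6]
finger_gap: 0.0001
```

Request:
apply_moves(targets=[[0, 0, 0, 0, 0, 0.003, 0], [0, 0, 0, 0, 0, 0.003, 0], [0, 0, 0, 0, 0, 0.003, 0], [0, 0, 0, 0, 0, 0, 0]])

```text
time: 9.57
tool_pos: [0.6146, 0.1935, 0.0467]
ee_rot: [0.001, -0.06, 0.998, 0.002]
contact_force: [-0.5, 2.3, 5.0]
finger_gap: 0.0007
```

Request:
apply_moves(targets=[[0, 0, 0, 0, 0, 0.002, 0], [0, 0, 0, 0, 0, 0.002, 0], [0, 0, 0, 0, 0, 0, 0]])

```text
time: 9.95
tool_pos: [0.6148, 0.1932, 0.0428]
ee_rot: [0.001, -0.06, 0.998, 0.002]
contact_force: [-1.3, 2.8, 5.6]
finger_gap: 0.0
```

```bash
python3 -c "
from h import *
rep()"
```

```text
t 9.95 own 0.0707 0.1504 z 0.0428 F [-1.33  2.82  5.55] gap 0.0 toolx own -1.0 -0.004 zax [ 0.002  0.005 -1.   ]
```

Request:
apply_moves(targets=[[0, 0, 0, 0, 0, 0.002, 0], [0, 0, 0, 0, 0, 0.002, 0], [0, 0, 0, 0, 0, 0, 0]])

```text
time: 10.32
tool_pos: [0.6149, 0.1933, 0.0404]
ee_rot: [0.001, -0.06, 0.998, 0.002]
contact_force: [-2.7, 1.4, 11.8]
finger_gap: -0.0
```

Request:
apply_moves(targets=[[0, 0, 0, 0, 0, 0.002, 0], [0, 0, 0, 0, 0, 0, 0], [0, 0, 0, 0, 0, 0, 0]])

```text
time: 10.7
tool_pos: [0.615, 0.1933, 0.0402]
ee_rot: [0.002, -0.06, 0.998, 0.003]
contact_force: [-7.5, 2.0, 20.1]
finger_gap: -0.0003
```

Hard stop at 0.0402. I'll press a little more, then lift clear and look.

Request:
apply_moves(targets=[[0, 0, 0, 0, 0, 0.002, 0], [0, 0, 0, 0, 0, 0, 0], [0, 0, 0, 0, 0, -0.01, 0], [0, 0, 0, 0, 0, -0.03, 0], [0, 0, 0, 0, 0, -0.05, 0], [0, 0, 0, 0, 0, -0.05, 0], [0, 0, 0, 0, 0, -0.05, 0], [0, 0, 0, 0.04, 0.03, 0, 0], [0, 0, 0, 0.05, 0.04, 0, 0], [0, 0, 0, 0.05, 0.04, 0, 0], [0, 0, 0, 0.05, 0.04, 0, 0], [0, 0, 0, 0.05, 0.04, 0, 0], [0, 0, 0, 0, 0, 0, 0], [0, 0, 0, 0, 0, 0, 0]])

```text
time: 12.45
tool_pos: [0.3592, 0.3463, 0.223]
ee_rot: [0.0, -0.059, 0.998, -0.001]
contact_force: [0.4, -0.1, 0.3]
finger_gap: 0.0003
```

```bash
python3 -c "
from h import *
import cv2
rep(); a=read_camera('scene')[150:290,190:350].repeat(4,0).repeat(4,1)
cv2.imwrite('pics/s3.png',a)
cv2.imwrite('pics/t3.png',cv2.resize(read_camera('top')[145:235,180:305],None,fx=6.4,fy=6.4,interpolation=cv2.INTER_CUBIC))"
```

```text
t 12.45 own -0.1654 0.3322 z 0.223 F [ 0.4  -0.09  0.28] gap 0.0003 toolx own -1.0 -0.002 zax [ 0.001 -0.001 -1.   ]
```

View pics/s3.png

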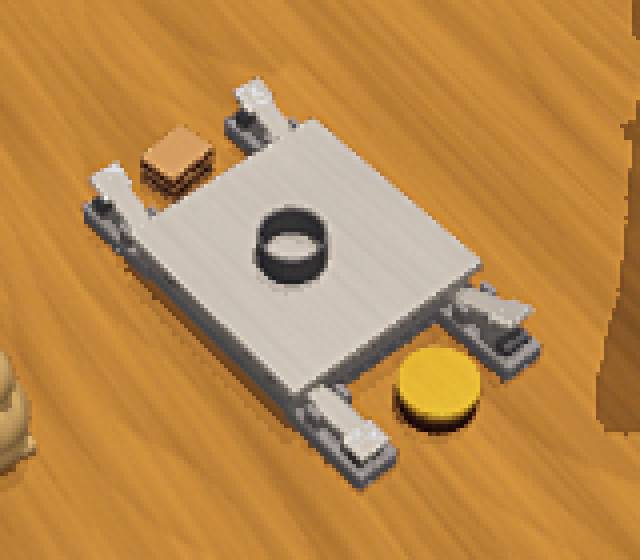

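View pics/t3.png

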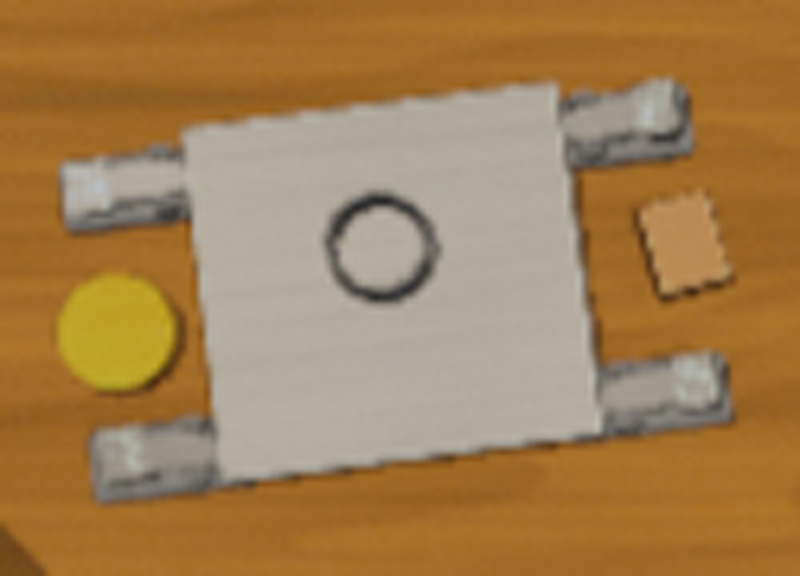

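The far-left tab now lies flat (scene crop 365,440). The other three still stand, and the plate, die, tin and heel block are at the same pixels as before. The hand is clear.

```bash
python3 -c "
from plant import *
print(close_job())"
```

```text
the job is handed in; nothing more can be done
None
```

The far-left corner is the one that rocks. I pressed its shim tab fully flat, left the other three tabs standing, and handed the job in at about 12.5 s of the 51 s.

- **Finding the corner:** Near-left stayed solid, giving about 0.4 mm at 33 N. Far-left began to give at about 4–7 N and bottomed out after 6.5 mm. I did not press the two right-hand corners, because far-left was already unmistakable.
- **Pressing the tab:** The far-left tab went down at about 5–6 N and stopped hard at fingertip height of about 32 mm (33 mm expected for flat). The reading was 20 N before a last small push that I did not read separately. The fingertips slid about 5 mm outward along the tab but stayed on it.
- **Last checks:** The final pictures show the far-left tab flat and the other three standing. The plate, die, tin and heel block are at the same pixels as at the start. The hammer, awl, brush and jar were outside the final crops, and only a corner of the last was in view, so I did not re-check those; the arm passed nowhere near them at low height. The hand is clear at 0.22 m with contact force near zero.
- **Not checked:** I did not re-press the corner to confirm it is now propped. No check failed or disagreed.

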